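# Seat the square-headed hinge pin of the tail lift

### The job

Of the two hinge brackets on the tail-lift platform, one has its square-headed pin fully home and the other has its pin standing proud, turned across the square recess. Turn the proud pin, pressing down, until its head lines up and drops into the recess, and push it fully home. Do not pull it out of its bore, leave the other pin as it is, and let go at the end.

Things in the scene. Friction and masses are not known exactly. Their poses are not given: they have to be found in the camera images.
- pin_proud: The pin to seat: steel, loose, 0.3 kg. Square head 36 x 36 mm, 48 mm tall, on a round shank 20 mm thick, 32 mm long. Origin: centre of the head's underside; z up the pin, x and y square to the flats (any quarter turn will do). At the start the shank is in the bore and the head lies on the recess rim, origin 60 mm above the platform, flats 28 to 45 degrees out of line. Turns freely.
- bracket_open: The proud pin's bracket, fixed: dark steel base plate 130 (x) x 100 (y) x 8 mm with four bolts, on it a boss 80 x 80 mm, flat top 60 mm above the platform. In its top a square recess 44 x 44 mm, 15 mm deep, sides along the bracket's x and y. Origin: centre of the plate's underside, on the bore's axis; z up.
- recess (a point): Centre of that recess's floor, 45 mm above the platform, at the mouth of the 24 mm bore; axes as the bracket's. The head goes in within about 10 degrees of square. A stiff seal in the bore carries the pin's weight, so it needs a push of about 5 N over the whole 15 mm, until the head stands on this floor (its top then 93 mm above the platform).
- pin_home: The same kind of pin, already fully home in the other bracket of the same make: origin (centre of the head's underside) 45 mm above the platform, flats in line with its recess. To be left as it is.
Mind the look-alikes: they are no part of the job. Leave any orange look-alike of the bracket_open alone.

How it is judged:
By the outcome, as a careful person would: the job done as asked, in the order asked, and still so for the second after the job is handed in, with the robot touching nothing.
It also fails if it takes over 32 s, if anything falls off the work surface, if the arm or the gripper's body presses on something with over 40 N, if the wrist force passes 120 N, or if a joint passes its speed limit or range.

### The arm

A 6-joint arm with a two-finger parallel gripper is mounted at the origin on the work surface. World frame = base frame: x ahead of the robot, y to its left, z up, the work surface at z = 0. Lengths are in m, angles in degrees, forces in N, time in s.
With the tool pointing down it reaches from about 0.225 to 0.875 m from the base axis. Payload 3.4 kg.
Tool frame: the origin (TCP) lies midway between the tips of the shut fingers; the grasp point (between the pads) lies r.pinch_z behind it (r.pinch_z is the distance from the TCP to the grasp point, in m); x points along the fingers, y is the direction in which the jaws open and shut, and the axes are right-handed (so a half turn about x gives the same grasp; the last joint's range is limited). The gripper opens to 85 mm and grips with 20 to 120 N. Pads are 22 mm wide; open, the fingers measure 114 mm over their backs; the gripper's body (76 mm by 85 mm) begins 54 mm behind the grasp point. The pads swing forward as they close: fully open they stand 13 mm farther back than shut.
Start: joints at [-73.167, 15.808, 86.224, -0, 77.962, -6.933], TCP at [0.232, -0.526, 0.231] pointing down, gripper open.
Joint ranges: [-165.64, 165.64], [-43.16, 119.46], [12.63, 154.43], [-67.54, 247.53], [6.08, 155.33], [-154.97, 154.97]. Speed limits (degrees/s): [147.25, 147.25, 180, 180, 180, 180].

### API

Orientations are given as [roll, pitch, yaw] about the fixed x, y, z axes, in that order (R = Rz(yaw) Ry(pitch) Rx(roll)).
In Python, from workcell import status, viewer, r, spot_in, masks_of gives the robot as it stands.
- The arm moves only by the shell command python3 -m jog 'ROWS'. ROWS is JSON, a list of rows, each an object with "gripper": the closure in counts, from 0 (fully open) to 255 (shut); "dp": the shift along the tool's x, y, z in cm, a list of three; "turn": the turn about the tool's x in degrees. In form: [{"gripper": gripper, "dp": [tx, ty, tz], "turn": turn}, ...]. A call has 1 to 5 rows; each row shifts and turns the commanded pose from where the row before left it, along the tool's axes as they then stand; what a row does not reach is not made up. A row lasts 1/12 s, in which the tool goes at most 41.7 mm and 7.16 degrees, less where a joint would pass 70% of its speed; a pose out of reach is approached as far as the arm can. A call with a gripper value outside its range is refused whole. The fingers move at their own pace and stop on an object; the grip force is fixed at half the most. Time passes only in rows, so rows that do not move let the fingers close. It gives the time, the measured TCP pose, the force and the opening at its end, in the units of the state.
- status.observe(): the state, without advancing time (a new reading comes with each control period).
- viewer.read_camera(name): name is "side" or "top"; returns a dict with "pixels" (420x560x3 uint8, red, green, blue), "intrinsics" (3x3 intrinsics, pixels), "R" (3x3) and "t" (3): a world point X has camera coordinates R X + t. Camera axes: x right, y down, z forward; pixel columns grow to the right and rows downward; lengths in m; the calibration is good to about 2 mm. A picture is of the moment at which its call begins. There is no depth.
- r.job_done(): hands the job in, once; it reports no verdict.
Trained networks look in a picture, given as the dict that the camera call returned (one of the last four; its "shot" number tells which), for a name from the list of things; names that differ only in an ending like _2 or _b are one class to them, and where a whole thing is asked for, a point or a joint stands for the part that bears it (a point fixed in the world has none). Each returns a list of dicts, best first, with "score" (0 to 1); they miss things now and then, are a little off and sometimes report something else, mostly with a low value. They report only what shows in the picture. A call takes as long as a camera call. They do not tell look-alikes from the thing itself.
- spot_in(picture, label): "position" ([x, y, z] in m, in world coordinates, good to about 4 mm: the middle of the surface that is visible of it).
- masks_of(picture, label): "mask" (420x560 bool, what is visible of it).
The state is a dict: "t": time; "joints": joint angles; "qd": joint speeds; "tau": joint torques, N m; "ee_pos": TCP position; "eef_rot": TCP orientation; "contact_force": force on the tool from outside, world axes, zero at the start; "torque": the same for the moment, N m; "gripper_width": finger opening in m.
Only numpy, scipy, OpenCV 4.12 (cv2) and the standard library are available. Lean on these libraries where they do the work, as an engineer would, in place of code of your own. Each camera call takes 0.05 s, during which the arm holds its last target. There are 200 camera calls.

## Working session

There is one attempt and no reset: what is moved stays moved. The work goes in short steps, Python scripts to look and compute and a shell command to move; the robot and the scene stay as the last step left them, time stands still between calls to the robot, and variables do not carry over. Pictures are saved under pics/ and viewed, about 8 in all and at most 12, crops included, and the job is handed in when it is done.

```bash
mkdir -p pics
python3 - <<'E'
from workcell import status, viewer, r, spot_in, masks_of
import cv2,numpy as np
for n in("top","side"):
    p=viewer.read_camera(n); cv2.imwrite(f"pics/{n}0.png",p["pixels"][:,:,::-1])
    for l in("pin_proud","bracket_open","pin_home"):
        for d in spot_in(p,l): print(n,l,np.round(d["position"],3),round(d["score"],2))
    print(p["intrinsics"],np.round(p["R"],3),p["t"])
s=status.observe();print(s["ee_pos"],s["eef_rot"],s["t"],r.pinch_z)
E
```

```text
top pin_proud [ 0.573 -0.226  0.106] 0.87
top bracket_open [ 0.383 -0.127  0.048] 0.55
top bracket_open [0.594 0.193 0.094] 0.42
top pin_home [0.592 0.192 0.091] 0.73
[[434.42978444   0.         274.37445936]
 [  0.         434.42978444 204.1016523 ]
 [  0.           0.           1.        ]] [[ 0.017 -1.     0.022]
 [-0.998 -0.019 -0.063]
 [ 0.063 -0.021 -0.998]] [-0.02464684  0.48227002  0.77842352]
side pin_proud [ 0.553 -0.198  0.032] 0.67
side pin_proud [ 0.563 -0.221  0.097] 0.63
side bracket_open [ 0.378 -0.107  0.038] 0.88
side bracket_open [ 0.564 -0.218  0.098] 0.67
side bracket_open [ 0.554 -0.198  0.034] 0.64
side pin_home [0.592 0.199 0.096] 0.93
[[452.38444378   0.         283.10061828]
 [  0.         452.38444378 208.97573432]
 [  0.           0.           1.        ]] [[-0.93  -0.368 -0.012]
 [-0.265  0.69  -0.673]
 [ 0.256 -0.623 -0.739]] [0.44324626 0.18774472 0.65728427]
[ 0.23170906 -0.52619581  0.23120621] [-100.39388778   89.98885945  103.37188927] 0.4 0.0187
```

View pics/top0.png

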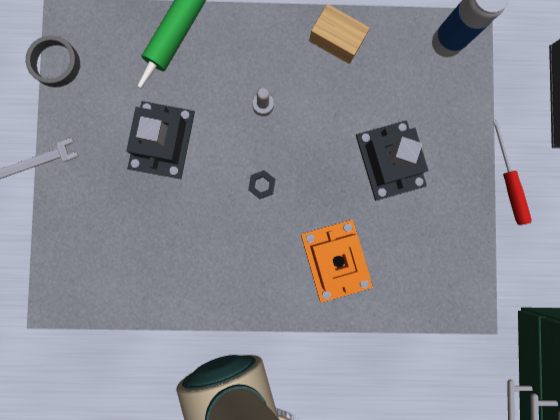

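View pics/side0.png

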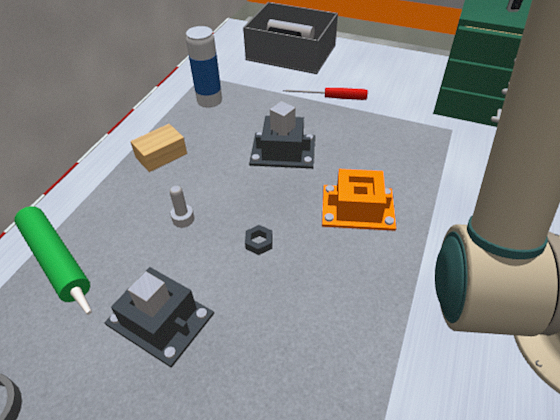

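The proud pin is on the right in the top view (409,150) and the home pin is on the left (150,129). The orange look-alike is at (337,262). Next I'll measure the pin's yaw and the bracket's yaw from the image.

```bash
cat > h.py <<'E'
from workcell import status, viewer, r, spot_in, masks_of
import cv2,numpy as np
def unproj(p,uv,z):
    K,R,t=p["intrinsics"],np.array(p["R"]),np.array(p["t"])
    uv=np.atleast_2d(uv).astype(float); d=np.c_[uv,np.ones(len(uv))]@np.linalg.inv(K).T@R
    c=-R.T@t; return c+d*((z-c[2])/d[:,2])[:,None]
def proj(p,X):
    c=np.atleast_2d(X)@np.array(p["R"]).T+p["t"]; c=c@np.array(p["intrinsics"]).T; return c[:,:2]/c[:,2:]
def rectify(p,c,z,half=.09,n=600):
    # world-aligned orthographic picture of plane z: col = -y, row = -x
    w=np.array([[c[0]+half,c[1]+half,z],[c[0]+half,c[1]-half,z],[c[0]-half,c[1]-half,z],[c[0]-half,c[1]+half,z]])
    H=cv2.getPerspectiveTransform(proj(p,w).astype(np.float32),np.float32([[0,0],[n,0],[n,n],[0,n]]))
    return cv2.warpPerspective(p["pixels"],H,(n,n),flags=cv2.INTER_CUBIC)
def rect(p,m,z):
    cs=max(cv2.findContours(m.astype(np.uint8),0,cv2.CHAIN_APPROX_NONE)[0],key=cv2.contourArea)[:,0]
    w=unproj(p,cs,z)[:,:2]; return cv2.minAreaRect((w*1000).astype(np.float32))
E
python3 - <<'E'
from h import *
p=viewer.read_camera("top"); g=p["pixels"].astype(int)
roi=np.zeros(g.shape[:2],bool); roi[125:175,385:435]=1
br=g.min(2)
print(br[130:172:3,388:432:3])
for d in masks_of(p,"pin_proud"):
    m=d["mask"]; v,u=np.nonzero(m); print(d["score"],u.mean(),v.mean(),m.sum(),g[m].mean(0))
for th in(130,150,170): print("head",th,rect(p,roi&(br>th),.108))
ro2=np.zeros_like(roi); ro2[110:210,345:440]=1
for th in (70,80): print("plate",rect(p,ro2&(g.max(2)<th),.008))
a=rectify(p,(.56,-.2),.008);b=rectify(p,(.56,-.2),.06)
cv2.imwrite("pics/rect.png",cv2.resize(np.hstack([a,b]),(800,400))[:,:,::-1])
s=viewer.read_camera("side"); gs=s["pixels"]
cv2.imwrite("pics/sidec.png",cv2.resize(gs[85:185,230:350],(720,600),interpolation=2)[:,:,::-1])
E
```

```text
[[ 54  53  52  52 115 125  55  53  53  58 136 130 133 127 126]
 [ 54  52  54  53  52  54  54  54  53  53 132 130 129 132 129]
 [ 55  54  54  54  53  88  54  54  54  53 119 129 132 128 130]
 [ 52  54  54  54  64 162 158 141  87  54  63 129 131 134 135]
 [ 54  54  55  54 131 159 161 158 159 155 139 138 133 131 130]
 [ 41  36  54  54 155 158 160 157 158 158 154 163 128 128 129]
 [ 55  54  53  59 157 157 157 162 157 157 157  91 128 130 125]
 [ 53  54  54 105 158 157 158 156 162 158 158  57 135 131 131]
 [ 54  54  55 161 156 159 156 160 159 160 151  53 128 134 131]
 [ 55  54  56 115 151 157 158 156 160 160  62  53  88 132 131]
 [ 54  58  58  58  59  52 114 153 157 158  53  53  58 130 131]
 [ 53  54  48  58  57  57  58  57  54 111  53  54  53 135 131]
 [ 53  54  54  53  55  58  57  57  53  53  53  54  52  97 135]
 [ 53  54  54  53  54  53  54  53  54  53  53  53  53  61 130]]
0.86 404.7882187938289 152.53295932678822 713 [119.92426367 119.97335203 129.32678822]
head 130 ((572.44384765625, -248.27976989746094), (63.98342514038086, 50.355342864990234), 69.49591064453125)
head 150 ((570.55810546875, -232.8734130859375), (34.327274322509766, 33.18296813964844), 72.61127471923828)Traceback (most recent call last):
  File "<stdin>", line 8, in <module>
  File "h.py", line 15, in rect
    cs=max(cv2.findContours(m.astype(np.uint8),0,cv2.CHAIN_APPROX_NONE)[0],key=cv2.contourArea)[:,0]
       ~~~^^^^^^^^^^^^^^^^^^^^^^^^^^^^^^^^^^^^^^^^^^^^^^^^^^^^^^^^^^^^^^^^^^^^^^^^^^^^^^^^^^^^^
ValueError: max() iterable argument is empty
```

Run:
```python
from h import *
p=viewer.read_camera("top"); g=p["pixels"].astype(int)
br=g.min(2)
def box(a,b,c,d):
    m=np.zeros(g.shape[:2],bool); m[a:b,c:d]=1; return m
print("head",rect(p,box(125,175,385,435)&(br>145),.108))
ro2=box(110,210,345,440)
for th in (70,90): print("plate",rect(p,ro2&(g.max(2)<th),.008))
n=[(366,138),(403,127),(419,182),(382,192)]; w=[]
for u,v in n:
    m=box(v-7,v+7,u-7,u+7)&(br>142); vv,uu=np.nonzero(m); w.append(unproj(p,[uu.mean(),vv.mean()],.014)[0]); print(m.sum(),np.round(w[-1],4))
w=np.array(w); print("bolt centre",w.mean(0)); 
for i in range(4):
    d=w[(i+1)%4]-w[i]; print(np.hypot(*d[:2]),np.degrees(np.arctan2(d[1],d[0])))
a=rectify(p,(.56,-.2),.008);b=rectify(p,(.56,-.2),.06)
cv2.imwrite("pics/rect.png",cv2.resize(np.hstack([a,b]),(800,400))[:,:,::-1])
```

```text
head ((570.5703735351562, -232.83441162109375), (34.409027099609375, 33.18296813964844), 72.61127471923828)
plate ((571.455810546875, -236.51461791992188), (126.64651489257812, 111.43560791015625), 16.845998764038086)
plate ((571.679931640625, -236.85223388671875), (129.34429931640625, 112.49504852294922), 16.952362060546875)
41 [ 0.6106 -0.1827  0.014 ]
35 [ 0.6317 -0.2515  0.014 ]
38 [ 0.5304 -0.2825  0.014 ]
39 [ 0.509  -0.2138  0.014 ]
bolt centre [ 0.57043084 -0.23261518  0.014     ]
0.07196943144908517 -72.93866796260268
0.10601236070994804 -162.95022132840086
0.07198030166546142 107.23816466545753
0.10623451663161532 17.044125058065248
```

View pics/rect.png

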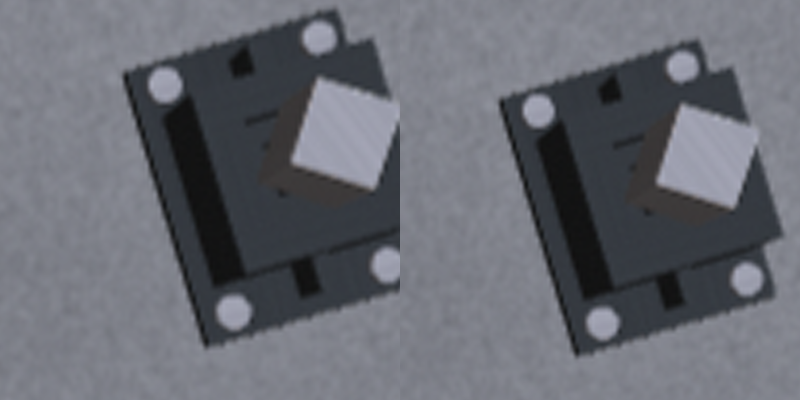

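```bash
cat >> h.py <<'E'
from scipy.spatial.transform import Rotation as Ro
def plan(tx,ty,tz,yaws):
    s=status.observe(); R=Ro.from_euler("xyz",s["eef_rot"],degrees=True).as_matrix()
    d=R.T@(np.array([tx,ty,tz])-s["ee_pos"])*100
    y=np.degrees(np.arctan2(R[1,1],R[0,1]))
    print("t",s["t"],"ee",np.round(s["ee_pos"],4),"axis",np.round(R[:,0],3),"jaw yaw",y,"F",np.round(s["contact_force"],1),"w",s["gripper_width"],"j",np.round(s["joints"],1))
    print("dp cm",np.round(d,2),"turn",[(yy,round(-((yy-y+90)%180-90),2)) for yy in yaws])
E
python3 -c "
from h import *
plan(.5705,-.2327,.16,[-17.4,72.6])"
```

```text
t 0.55 ee [ 0.2317 -0.5263  0.2313] axis [ 0. -0. -1.] jaw yaw -66.23442086870715 F [ 0.3  0.4 -0.3] w 0.08575414900924923 j [-73.2  15.8  86.2   0.   78.   -6.9]
dp cm [  7.13 -13.22 -42.83] turn [(-17.4, np.float64(-48.83)), (72.6, np.float64(41.17))]
```

```bash
A='{"gripper":0,"dp":[0,-1.1,-3.57],"turn":0}'; python3 -m jog '[{"gripper":0,"dp":[0,-1.1,-3.57],"turn":0},{"gripper":0,"dp":[0,-1.1,-3.57],"turn":0},{"gripper":0,"dp":[0,-1.1,-3.57],"turn":0},{"gripper":0,"dp":[0,-1.1,-3.57],"turn":0},{"gripper":0,"dp":[0,-1.1,-3.57],"turn":0}]'
python3 -m jog '[{"gripper":0,"dp":[0,-1.1,-3.57],"turn":0},{"gripper":0,"dp":[0,-1.1,-3.57],"turn":0},{"gripper":0,"dp":[0,-1.1,-3.57],"turn":0},{"gripper":0,"dp":[0,-1.1,-3.57],"turn":0},{"gripper":0,"dp":[0,-1.1,-3.57],"turn":0}]'
python3 -m jog '[{"gripper":0,"dp":[0,-1.1,-3.57],"turn":0},{"gripper":0,"dp":[0,-1.1,-3.57],"turn":0},{"gripper":0,"dp":[0,0,0],"turn":-7},{"gripper":0,"dp":[0,0,0],"turn":-7},{"gripper":0,"dp":[0,0,0],"turn":-7}]'
python3 -m jog '[{"gripper":0,"dp":[0,0,0],"turn":-7},{"gripper":0,"dp":[0,0,0],"turn":-7},{"gripper":0,"dp":[0,0,0],"turn":-7},{"gripper":0,"dp":[0,0,0],"turn":-6.8},{"gripper":0,"dp":[0,0,0],"turn":0}]'
python3 -c "
from h import *
plan(.5705,-.2327,.13,[-17.4])"
```

```text
t: 0.97
ee_pos: [0.3739, -0.4028, 0.2315]
eef_rot: [111.1, 90.0, -45.2]
contact_force: [0.9, -0.2, 0.2]
gripper_width: 0.086
t: 1.38
ee_pos: [0.5153, -0.2803, 0.2315]
eef_rot: [104.7, 90.0, -51.5]
contact_force: [0.5, -1.1, -0.5]
gripper_width: 0.0854
t: 1.8
ee_pos: [0.5713, -0.2319, 0.231]
eef_rot: [-35.8, 90.0, -170.6]
contact_force: [0.2, -0.4, 0.6]
gripper_width: 0.0857
t: 2.22
ee_pos: [0.5706, -0.2328, 0.2313]
eef_rot: [35.7, 90.0, -71.6]
contact_force: [0.8, -0.1, -0.7]
gripper_width: 0.0856
t 2.2167 ee [ 0.5706 -0.2328  0.2313] axis [ 0. -0. -1.] jaw yaw -17.325547449264917 F [ 0.8 -0.1 -0.7] w 0.08562736541874966 j [-28.7  19.4  81.   -0.   79.7 -11.3]
dp cm [ 1.013e+01 -2.000e-02 -1.000e-02] turn [(-17.4, np.float64(0.07))]
```

```bash
python3 -m jog '[{"gripper":0,"dp":[3,0,0],"turn":0},{"gripper":0,"dp":[3,0,0],"turn":0},{"gripper":0,"dp":[3,0,0],"turn":0},{"gripper":0,"dp":[3,0,0],"turn":0},{"gripper":0,"dp":[1.5,0,0],"turn":0}]'
python3 -m jog '[{"gripper":0,"dp":[1.6,0,0],"turn":0},{"gripper":60,"dp":[0,0,0],"turn":0},{"gripper":90,"dp":[0,0,0],"turn":0},{"gripper":110,"dp":[0,0,0],"turn":0},{"gripper":130,"dp":[0,0,0],"turn":0}]'
python3 -m jog '[{"gripper":160,"dp":[0,0,0],"turn":0},{"gripper":200,"dp":[0,0,0],"turn":0},{"gripper":255,"dp":[0,0,0],"turn":0},{"gripper":255,"dp":[0,0,0],"turn":0},{"gripper":255,"dp":[0,0,0],"turn":0}]'
python3 - <<'E'
from h import *
plan(.5705,-.2327,.08,[-17.4])
p=viewer.read_camera("side");cv2.imwrite("pics/s1.png",cv2.resize(p["pixels"][60:200,200:387],(748,560),interpolation=2)[:,:,::-1])
E
```

```text
t: 2.63
ee_pos: [0.5685, -0.2317, 0.0927]
eef_rot: [-100.3, 89.7, 152.1]
contact_force: [-0.9, 0.3, -0.8]
gripper_width: 0.0851
t: 3.05
ee_pos: [0.5716, -0.2334, 0.0818]
eef_rot: [77.2, 89.8, -30.2]
contact_force: [-0.2, -0.7, 0.2]
gripper_width: 0.0421
t: 3.47
ee_pos: [0.5711, -0.2332, 0.082]
eef_rot: [72.7, 89.9, -34.7]
contact_force: [-1.6, 0.3, 6.0]
gripper_width: 0.0345
t 3.4667 ee [ 0.5711 -0.2332  0.082 ] axis [ 0.002 -0.001 -1.   ] jaw yaw -17.445287333213223 F [-1.6  0.3  6. ] w 0.03450743856340247 j [-28.7  25.7  93.3  -0.   60.8 -11.2]
dp cm [ 0.2  -0.07 -0.03] turn [(-17.4, np.float64(-0.05))]
```

View pics/s1.png

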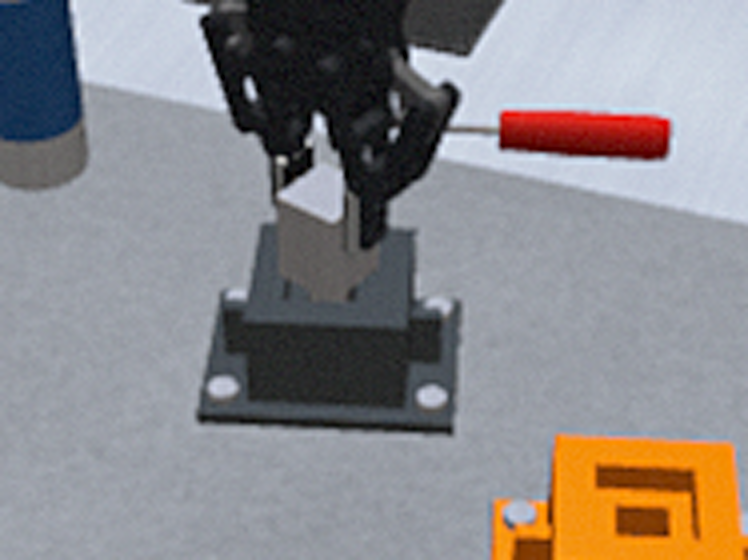

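The picture shows both pads on the proud head's flats (centre at about (325,240)), with clearance above the boss. Next I'll turn the pin with light downward pressure.

```bash
python3 -m jog '[{"gripper":255,"dp":[0.05,0,0],"turn":-5},{"gripper":255,"dp":[0,0,0],"turn":-5},{"gripper":255,"dp":[0,0,0],"turn":-5},{"gripper":255,"dp":[0,0,0],"turn":-5},{"gripper":255,"dp":[0,0,0],"turn":-5}]'
python3 -m jog '[{"gripper":255,"dp":[0,0,0],"turn":-5},{"gripper":255,"dp":[0,0,0],"turn":-4.4},{"gripper":255,"dp":[0,0,0],"turn":0},{"gripper":255,"dp":[0,0,0],"turn":0}]'
python3 -c "
from h import *
plan(.5705,-.2327,.065,[17])"
```

```text
t: 3.93
ee_pos: [0.5721, -0.2338, 0.0818]
eef_rot: [50.8, 89.7, -31.4]
contact_force: [0.2, -0.1, 4.3]
gripper_width: 0.035
t: 4.27
ee_pos: [0.5721, -0.2335, 0.081]
eef_rot: [47.1, 89.8, -26.0]
contact_force: [1.8, -0.9, 3.2]
gripper_width: 0.035
t 4.2667 ee [ 0.5721 -0.2335  0.081 ] axis [ 0.004 -0.002 -1.   ] jaw yaw 16.841550181144896 F [ 1.8 -0.9  3.2] w 0.03498059003064283 j [-28.7  25.8  93.4   0.   60.6 -45.5]
dp cm [ 1.59 -0.13 -0.13] turn [(17, np.float64(-0.16))]
```

```bash
python3 -m jog '[{"gripper":255,"dp":[0.3,0,0],"turn":0},{"gripper":255,"dp":[0.3,0,0],"turn":0},{"gripper":255,"dp":[0.3,0,0],"turn":0},{"gripper":255,"dp":[0,0,0],"turn":0}]'
python3 -m jog '[{"gripper":255,"dp":[0.3,0,0],"turn":0},{"gripper":255,"dp":[0.3,0,0],"turn":0},{"gripper":255,"dp":[0.1,0,0],"turn":0},{"gripper":255,"dp":[0,0,0],"turn":0},{"gripper":255,"dp":[0,0,0],"turn":0}]'
python3 -c "
from h import *
plan(.5705,-.2327,.065,[17])"
```

```text
t: 4.6
ee_pos: [0.5713, -0.2332, 0.0703]
eef_rot: [45.8, 89.9, -27.3]
contact_force: [3.1, -2.2, 1.1]
gripper_width: 0.0351
t: 5.02
ee_pos: [0.5712, -0.2332, 0.067]
eef_rot: [41.3, 89.8, -31.7]
contact_force: [-2.0, 0.9, 20.2]
gripper_width: 0.0352
t 5.0167 ee [ 0.5712 -0.2332  0.067 ] axis [ 0.002 -0.002 -1.   ] jaw yaw 16.95146305287173 F [-2.   0.9 20.2] w 0.035181284618063635 j [-28.7  26.6  94.3  -0.   58.9 -45.6]
dp cm [ 0.2  -0.05 -0.07] turn [(17, np.float64(-0.05))]
```

```bash
python3 -m jog '[{"gripper":200,"dp":[0,0,0],"turn":0},{"gripper":100,"dp":[0,0,0],"turn":0},{"gripper":0,"dp":[0,0,0],"turn":0},{"gripper":0,"dp":[0,0,0],"turn":0},{"gripper":0,"dp":[0,0,0],"turn":0}]'
python3 -m jog '[{"gripper":0,"dp":[-1.5,0,0],"turn":0},{"gripper":0,"dp":[-2,0,0],"turn":0},{"gripper":0,"dp":[-2,0,0],"turn":0},{"gripper":255,"dp":[0,0,0],"turn":0},{"gripper":255,"dp":[0,0,0],"turn":0}]'
python3 -m jog '[{"gripper":255,"dp":[0,0,0],"turn":0},{"gripper":255,"dp":[0,0,0],"turn":0},{"gripper":255,"dp":[0,0,0],"turn":0},{"gripper":255,"dp":[0,0,0],"turn":0},{"gripper":255,"dp":[0,0,0],"turn":0}]'
python3 - <<'E'
from h import *
plan(.5705,-.2327,.093,[17])
p=viewer.read_camera("side");cv2.imwrite("pics/s2.png",cv2.resize(p["pixels"][60:200,200:387],(748,560),interpolation=2)[:,:,::-1])
E
```

```text
t: 5.43
ee_pos: [0.5691, -0.2321, 0.0624]
eef_rot: [-132.4, 89.8, 154.6]
contact_force: [-0.2, -0.2, 0.1]
gripper_width: 0.0814
t: 5.85
ee_pos: [0.5708, -0.2329, 0.1191]
eef_rot: [34.1, 90.0, -39.0]
contact_force: [0.0, -0.3, -0.9]
gripper_width: 0.064
t: 6.27
ee_pos: [0.5703, -0.2327, 0.1181]
eef_rot: [-133.2, 89.9, 153.7]
contact_force: [-0.3, 0.2, 0.1]
gripper_width: 0.0009
t 6.2667 ee [ 0.5703 -0.2327  0.1181] axis [-0.001  0.001 -1.   ] jaw yaw 16.96536913275192 F [-0.3  0.2  0.1] w 0.0009138734572116506 j [-28.7  23.9  90.7  -0.   65.5 -45.6]
dp cm [2.51 0.02 0.01] turn [(17, np.float64(-0.03))]
```

View pics/s2.png

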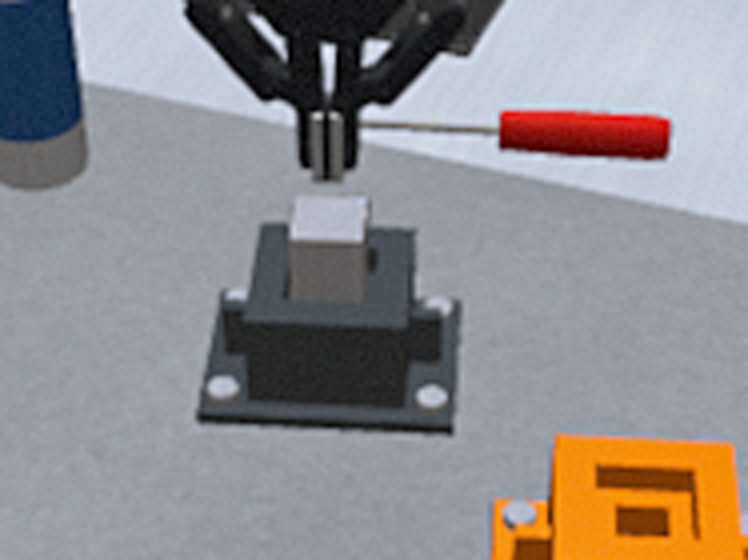

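The pin's head is now square with the boss and sits down in the recess. Its top face centre is at about (330,218). I'll press it once with the shut fingers to confirm it is fully seated and measure the height.

```bash
python3 -m jog '[{"gripper":255,"dp":[1,0,0],"turn":0},{"gripper":255,"dp":[0.8,0,0],"turn":0},{"gripper":255,"dp":[0.4,0,0],"turn":0},{"gripper":255,"dp":[0.2,0,0],"turn":0},{"gripper":255,"dp":[0,0,0],"turn":0}]'
python3 -m jog '[{"gripper":255,"dp":[0.15,0,0],"turn":0},{"gripper":255,"dp":[0.1,0,0],"turn":0},{"gripper":255,"dp":[0,0,0],"turn":0},{"gripper":255,"dp":[0,0,0],"turn":0}]'
python3 -m jog '[{"gripper":255,"dp":[0.1,0,0],"turn":0},{"gripper":255,"dp":[0,0,0],"turn":0},{"gripper":255,"dp":[0,0,0],"turn":0}]'
```

```text
t: 6.73
ee_pos: [0.5701, -0.2326, 0.0938]
eef_rot: [-134.0, 89.9, 153.0]
contact_force: [0.6, -0.2, 0.0]
gripper_width: -0.0
t: 7.07
ee_pos: [0.5709, -0.233, 0.0931]
eef_rot: [39.2, 89.9, -33.9]
contact_force: [-1.7, 1.2, 2.9]
gripper_width: 0.0002
t: 7.32
ee_pos: [0.5709, -0.233, 0.0931]
eef_rot: [40.2, 89.9, -32.8]
contact_force: [-2.1, 1.7, 9.1]
gripper_width: -0.0001
```

```bash
python3 -m jog '[{"gripper":255,"dp":[0.1,0,0],"turn":0},{"gripper":255,"dp":[0,0,0],"turn":0},{"gripper":255,"dp":[-2,0,0],"turn":0},{"gripper":255,"dp":[-3,0,0],"turn":0},{"gripper":255,"dp":[-3,0,0],"turn":0}]'
python3 -m jog '[{"gripper":0,"dp":[-3,0,0],"turn":0},{"gripper":0,"dp":[-2,0,0],"turn":0},{"gripper":0,"dp":[0,0,0],"turn":0},{"gripper":0,"dp":[0,0,0],"turn":0},{"gripper":0,"dp":[0,0,0],"turn":0}]'
python3 - <<'E'
from h import *
plan(.5705,-.2327,.093,[17])
p=viewer.read_camera("side");cv2.imwrite("pics/s3.png",p["pixels"][:,:,::-1])
for l in("pin_proud","pin_home"):
    for d in spot_in(p,l): print(l,np.round(d["position"],3),round(d["score"],2))
E
```

```text
t: 7.73
ee_pos: [0.5699, -0.2324, 0.1702]
eef_rot: [-135.2, 89.9, 151.8]
contact_force: [0.4, 0.1, -0.1]
gripper_width: 0.0
t: 8.15
ee_pos: [0.57, -0.2325, 0.2192]
eef_rot: [-133.1, 89.9, 153.9]
contact_force: [-0.2, 0.1, -0.0]
gripper_width: 0.0607
t 8.15 ee [ 0.57   -0.2325  0.2192] axis [-0.002  0.001 -1.   ] jaw yaw 16.96460069105442 F [-0.2  0.1 -0. ] w 0.06069090139706443 j [-28.7  19.7  82.1  -0.   78.2 -45.6]
dp cm [12.62  0.06  0.05] turn [(17, np.float64(-0.04))]
pin_proud [ 0.565 -0.219  0.091] 0.79
pin_home [0.593 0.2   0.094] 0.56
```

View pics/s3.png

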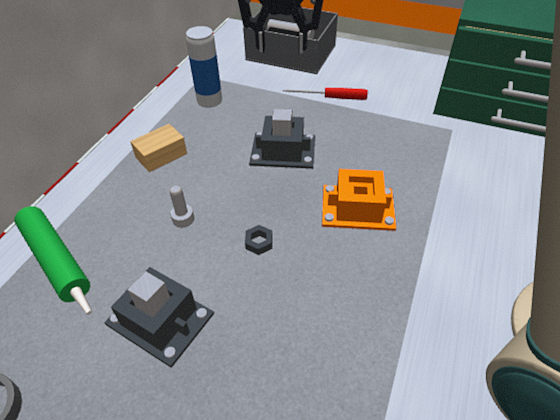

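The pin at (283,122) is seated and square, the home pin at (147,288) hasn't moved, and the gripper is clear of everything.

```bash
python3 -c "
from workcell import r
print(r.job_done())"
```

```text
the job is handed in; nothing more can be done
None
```

The proud pin is now fully home. I gripped its head, turned it about 34° counter-clockwise under light pressure until it lined up, and pushed it 15 mm down into the recess. I then let go and handed the job in at about 8.2 s.

- **Seated:** pressing the head with the shut fingers, it held still at 93.1 mm under about 9 N, against a nominal 93 mm. The last picture shows it square with the boss.
- **Left alone:** the other pin and the orange look-alike look unchanged, and the gripper is clear, with a contact force near 0 N.
- **Forces:** the highest wrist force I read was about 20 N, at the bottom of the push.

No check failed or disagreed.

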